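Find the blind hole of a mounting block and hold it hole-up over the microscope stage

ROBOT

A 6-joint arm with a two-finger parallel gripper is mounted at the origin on the work surface. World frame = base frame: x ahead of the robot, y to its left, z up, the work surface at z = 0. Lengths are in m, angles in degrees, forces in N, time in s.
With the tool pointing down it reaches from about 0.325 to 0.775 m from the base axis. Payload 5.5 kg.
Tool frame: the origin (TCP) lies midway between the tips of the shut fingers; the grasp point (between the pads) lies 19 mm behind it (arm.grip_point_offset is the distance from the TCP to the grasp point, in m); z points along the fingers, y is the line along which they close (so a half turn about z gives the same grasp; the last joint's range is limited). The gripper opens to 88 mm and grips with 3 to 60 N. Pads are 20 mm wide; open, the fingers measure 115 mm over their backs; the gripper's body (75 mm by 178 mm) begins 61 mm behind the grasp point.
Start: joints at [-76.645, 5.22, 70.514, -0, 104.267, -3.249], TCP at [0.171, -0.575, 0.223] pointing down, gripper open.
Joint ranges: [-164.24, 164.24], [-49.07, 125.15], [9.68, 141.18], [-86.29, 266.29], [3.28, 154.24], [-151.56, 151.56]. Speed limits (degrees/s): [147.25, 147.25, 172.46, 180, 180, 180].

INTERFACE

Orientations are given as a 3x3 rotation matrix whose columns are the frame's x, y, z axes.
In Python, from rig import arm gives the robot as it stands.
- The arm moves only by the tool send_rows, never from a script. Its argument "deltas" is a list that holds one entry, the list of rows, each a list of 7 numbers: the shift along the tool's x, y, z in mm, then the turn, a rotation vector about the tool's x, y, z in degrees, then the finger opening in mm, from 0 to 87.8. A call has 1 to 10 rows; each row shifts and turns the commanded pose from where the row before left it, along the tool's axes as they then stand; what a row does not reach is not made up. A row lasts 1/10 s, in which the tool goes at most 50 mm and 8.59 degrees, less where a joint would pass 70% of its speed; a pose out of reach is approached as far as the arm can. A call is refused whole if a number of a shift passes 50 or a number of a turn 8.59, either way. A call with a gripper value outside its range is refused whole. The fingers move at their own pace and stop on an object; "force" is the grip in N (left out, the last holds). Time passes only in rows, so rows that do not move let the fingers close. It gives the time, the measured TCP pose, the force and the opening at its end, in the units of the state.
- arm.read_state(): the state, without advancing time (a new reading comes with each control period).
- arm.grab_frame(name): name is "scene" or "top" or "wrist"; returns a dict with "img" (384x512x3 uint8, red, green, blue), "K" (3x3 intrinsics, pixels), "world_from_camera" (4x4, takes a point from camera to world coordinates); the wrist camera has in their place "tool_from_camera" (4x4, takes a point from camera to tool coordinates, whose origin is the TCP and whose axes are the flange's). Camera axes: x right, y up, looking along -z (the intrinsics and any distortion apply to the point x, -y, -z); pixel columns grow to the right and rows downward; lengths in m; the calibration is good to about 2 mm. A picture is of the moment at which its call begins: read the wrist's pose just before it. There is no depth.
- arm.finish_job(): hands the job in, once; it reports no verdict.
Trained networks look in a picture, given as the dict that the camera call returned (one of the last four; its "shot" number tells which), for a name from the list of things; names that differ only in an ending like _2 or _b are one class to them, and where a whole thing is asked for, a point or a joint stands for the part that bears it (a point fixed in the world has none). Each returns a list of dicts, best first, with "conf" (0 to 1); they miss things now and then, are a little off and sometimes report something else, mostly with a low value. They report only what shows in the picture. A call takes as long as a camera call.
- arm.spot_in(query, picture): "pixel" ([row, column] in pixels, amid what is visible of it).
The state is a dict: "clock": time; "joints": joint angles; "qd": joint speeds; "tau": joint torques, N m; "position": TCP position; "ee_rot": TCP orientation; "contact_force": force on the tool from outside, world axes, zero at the start; "moment": the same for the moment, N m; "grip_width": finger opening in m.
Only numpy, scipy, OpenCV 4.12 (cv2) and the standard library are available. Lean on these libraries where they do the work, as an engineer would, in place of code of your own. Each camera call takes 0.05 s, during which the arm holds its last target. There are 200 camera calls.

TASK

The grey mounting block lies on one of its sides, with its one blind hole facing some way sideways. Pick it up, feel for the hole on the spring-loaded feeler pin: slide the hole over the pin and push gently until the pin's tip bears on the hole's bottom and is clearly pushed in (about half its travel). Then draw it off, turn it over and finish holding it in the gripper, still, hole straight up, over the middle of the round microscope stage and a hand's breadth (about 8 to 20 cm) above it, without disturbing the jar, dish, tweezers or syringe; do not put it down or let go at the end.

Things in the scene. Friction and masses are not known exactly. Their poses are not given: they have to be found in the camera images.
- block: grey plastic cube, 46 mm on every edge, about 130 g (90 to 180 g), with one round blind hole, 22 mm across and 28 mm deep, in the middle of one face; the other five faces are plain. Origin at the cube's centre. Its x axis runs along the hole, out of the mouth. At the start it lies with z up on the table, centre 23 mm up, the hole facing any way sideways.
- hole_mouth (a point): centre of the hole's mouth, 23 mm along the block's x axis from its centre; axes as the block
- hole_floor (a point): centre of the hole's flat bottom, 5 mm behind the block's centre (block x = -5 mm); axes as the block
- post: fixed feeler post: steel foot plate 100 x 90 x 12 mm with an aluminium column 30 x 30 mm, 83 mm tall; a round level steel pin stands out of the column towards the post's -x. Origin on the table; the foot plate spans post x = -30 to +70 mm, y = -45 to +45 mm, the column x = +5 to +35 mm, y = -15 to +15 mm. The pin's axis is 75 mm above the table at post y = 0. z up.
- feeler (a joint): how far the feeler pin is pushed into its column, m: 0 = out, 0.014 = fully in. Spring of 400 N/m without preload (about 3 N at half travel, 5.6 N fully in, then a hard stop); it springs back.
- feeler_tip (a point): centre of the pin's flat tip; pin 10 mm in diameter, standing 50 mm out of the column's face when out. The pin points along this point's -x and is pushed in along +x; z up.
- stage: fixed round microscope stage plate, 130 mm in diameter, 10 mm thick, lying on the table, white disc in its middle. Origin at the centre of its underside, z up.
- jar: bystander: amber glass jar with a white lid, 56 mm across, 70 mm tall, origin at its underside
- dish: bystander: small white ceramic dish, 90 mm across, 18 mm tall, origin at its underside
- tweezers: bystander: steel tweezers lying flat, 140 mm long, 8 mm high, along their x axis, origin at mid-length on the table
- syringe: bystander: syringe without needle, turquoise plunger, 145 mm long, 18 mm high (34 mm wide at its flange), lying along its x axis, origin on the table under the barrel's middle

How it is judged:
By the outcome, as a careful person would: the job done as asked, in the order asked, and still so for the second after the job is handed in, while the arm keeps its last pose, push and grip.
It also fails if it takes over 72 s, if anything falls off the work surface, if the arm or the gripper's body presses on something with over 40 N, if the wrist force passes 120 N, or if a joint passes its speed limit or range.

## Working session

There is one attempt and no reset: what is moved stays moved. The work goes in short steps, Python scripts to look and compute and a tool call to move; the robot and the scene stay as the last step left them, time stands still between calls to the robot, and variables do not carry over. Pictures are saved under pics/ and viewed, on a budget of 10 in all, crops included, one or two more only if the job needs it, and the job is handed in when it is done.

Besides the shell and the picture viewer there is one more tool, called after ">>>" by a JSON object that holds its "method" and its "body", one argument or row to a line. send_rows: Moves the arm, as the interface text tells. Its arguments: {"type":"object","properties":{"deltas":{"type":"array","items":{"type":"array","items":{"type":"array","items":{"type":"number"}}}},"force":{"type":"number"}},"required":["deltas"]}

```bash
mkdir -p pics; ls
cat > h.py <<'E'
import numpy as np,cv2
from rig import arm
def save(f,n): cv2.imwrite('pics/'+n+'.png',f['img'][:,:,::-1])
def wfc(f,s=None):
    if 'world_from_camera' in f: return np.array(f['world_from_camera'])
    T=np.eye(4);T[:3,:3]=s['ee_rot'];T[:3,3]=s['position'];return T@np.array(f['tool_from_camera'])
def ray(f,px,s=None):
    T=wfc(f,s);K=np.array(f['K']);d=np.linalg.inv(K)@[px[1],px[0],1];d=d*[1,-1,-1]
    return T[:3,3],T[:3,:3]@d
def at(f,px,z,s=None):
    o,d=ray(f,px,s);return o+d*(z-o[2])/d[2]
E
python3 - <<'E'
from h import *
s=arm.read_state();print(s['position'],s['clock'])
F=[arm.grab_frame(n) for n in('top','scene')]
for f in F: print({k:v for k,v in f.items() if k not in('img',)})
Z=dict(block=.03,hole_mouth=.023,post=.06,feeler_tip=.075,stage=.01,jar=.05,dish=.01,tweezers=.004,syringe=.009)
for f,n in zip(F,('top','scene')):
    save(f,n)
    for q,z in Z.items():
        for r in arm.spot_in(q,f)[:2]: print(n,q,np.round(r['pixel']),round(r['conf'],2),at(f,r['pixel'],z).round(3))
E
cd pics && python3 -c "
import cv2,numpy as np
a=cv2.imread('top.png');b=cv2.imread('scene.png');cv2.imwrite('both.png',cv2.resize(np.vstack([a,b]),(800,1200))[:, :])
"
```

```text
pics
[ 0.17136282 -0.57469936  0.22151563] 0.0
{'K': array([[409.71834611,   0.        , 254.36488265],
       [  0.        , 409.71834611, 198.85565439],
       [  0.        ,   0.        ,   1.        ]]), 'world_from_camera': array([[ 0.0256907 ,  0.9963268 , -0.08168774,  0.41684372],
       [-0.99911375,  0.02831599,  0.0311435 ,  0.02170461],
       [ 0.03334218,  0.08081525,  0.99617127,  1.10314495],
       [ 0.        ,  0.        ,  0.        ,  1.        ]]), 'shot': 1}
{'K': array([[455.86421241,   0.        , 257.11791924],
       [  0.        , 455.86421241, 190.50281628],
       [  0.        ,   0.        ,   1.        ]]), 'world_from_camera': array([[-0.87374948, -0.31756157,  0.36839719,  0.95274933],
       [ 0.48624791, -0.55293466,  0.67662857,  0.79262154],
       [-0.01117166,  0.77033623,  0.63754003,  0.81142728],
       [ 0.        ,  0.        ,  0.        ,  1.        ]]), 'shot': 2}
top block [188. 339.] 0.71 [ 0.539 -0.237  0.03 ]
top hole_mouth [193. 339.] 0.97 [ 0.529 -0.238  0.023]
top post [192. 162.] 0.85 [0.514 0.225 0.06 ]
top stage [182. 253.] 0.88 [ 0.551 -0.009  0.01 ]
top jar [113. 334.] 0.98 [ 0.736 -0.215  0.05 ]
top dish [107. 198.] 0.98 [0.753 0.147 0.01 ]
top tweezers [225. 240.] 0.52 [0.435 0.024 0.004]
top syringe [279. 376.] 0.82 [ 0.303 -0.341  0.009]
top syringe [115. 330.] 0.3 [ 0.743 -0.213  0.009]
scene block [158. 217.] 0.72 [ 0.53  -0.229  0.03 ]
scene hole_mouth [160. 216.] 0.61 [ 0.534 -0.229  0.023]
scene post [266. 315.] 0.69 [0.534 0.281 0.06 ]
scene stage [212. 249.] 0.77 [0.551 0.008 0.01 ]
scene jar [181. 147.] 0.66 [ 0.751 -0.197  0.05 ]
scene dish [278. 199.] 0.82 [0.752 0.146 0.01 ]
scene syringe [278. 200.] 0.6 [0.75  0.145 0.009]
scene syringe [126. 264.] 0.57 [ 0.302 -0.344  0.009]
```

View pics/top.png

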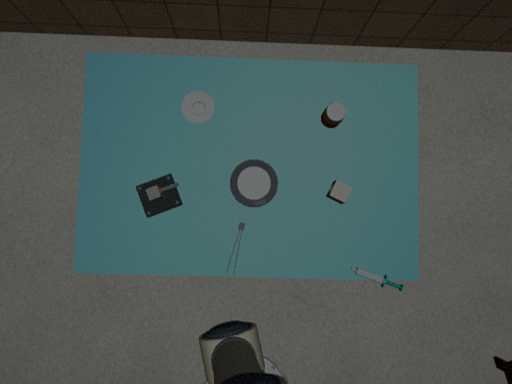

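View pics/scene.png

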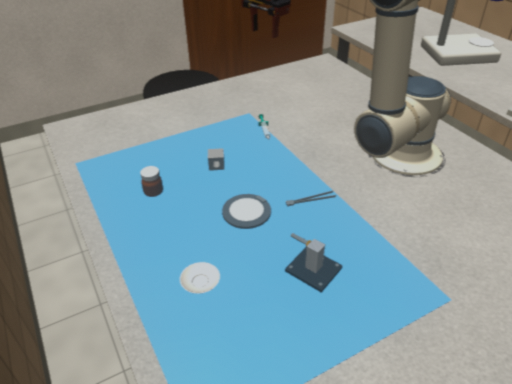

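Top view: block at [190,340], post at [195,160] with the pin pointing right to about [185,178], and stage at [183,254]. The tweezers run from [225,241] to [272,230]. I'll zoom in on the block and the pin.

```bash
cd pics && python3 -c "
import cv2,numpy as np
a=cv2.imread('top.png');b=cv2.imread('scene.png')
c=lambda i,r,k,w:cv2.resize(i[r:r+w*3//4,k:k+w],(400,300),interpolation=cv2.INTER_CUBIC)
m=np.vstack([np.hstack([c(a,175,320,40),c(a,170,130,64)]),np.hstack([c(b,143,196,40),c(b,228,276,80)])])
m=np.clip(m.astype(float)*1.3,0,255).astype('uint8')
cv2.imwrite('crop.png',m)"
```

```text
(no output)
```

View pics/crop.png

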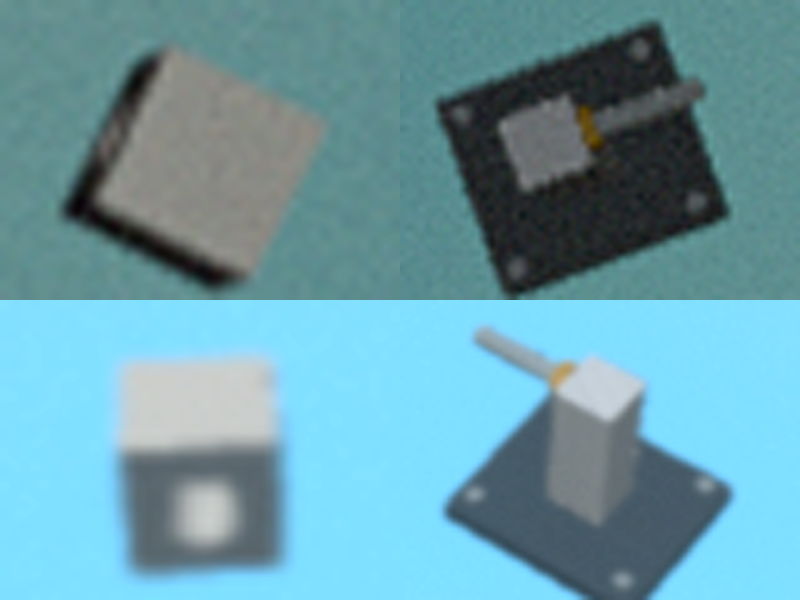

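Run:
```python
from h import *
print([x for x in dir(arm) if x[0]!='_'])
s=arm.read_state();print(np.round(s['ee_rot'],3),arm.grip_point_offset)
f=arm.grab_frame('top')
blk=[(167,45),(327,122),(245,282),(97,200)]
P=np.array([at(f,(175+y/10,320+x/10),.046) for x,y in blk])[:,:2]
print('blk',P.mean(0).round(4),[(np.linalg.norm(P[i]-P[i-1]).round(4),np.degrees(np.arctan2(*(P[i]-P[i-1])[::-1])).round(1)) for i in range(4)])
foot=[(255,22),(328,215),(112,298),(37,100)]
P=np.array([at(f,(170+y/6.25,130+x/6.25),.012) for x,y in foot])[:,:2]
print('foot',P.mean(0).round(4),[(np.linalg.norm(P[i]-P[i-1]).round(4),np.degrees(np.arctan2(*(P[i]-P[i-1])[::-1])).round(1)) for i in range(4)])
print('tip',at(f,(170+90/6.25,130+297/6.25),.075))
print('coltop',at(f,(170+145/6.25,130+145/6.25),.095))
w=arm.grab_frame('wrist');print(np.round(w['tool_from_camera'],3),w['K'][0])
```

```text
['IKError', 'finish_job', 'grab_frame', 'grip_point_offset', 'read_state', 'spot_in']
[[ 0.958  0.286  0.   ]
 [ 0.286 -0.958 -0.   ]
 [ 0.     0.    -1.   ]] 0.0187
blk [ 0.53  -0.237] [(np.float64(0.045), np.float64(-23.6)), (np.float64(0.0464), np.float64(-114.2)), (np.float64(0.0476), np.float64(153.4)), (np.float64(0.044), np.float64(62.5))]
foot [0.5085 0.2402] [(np.float64(0.0975), np.float64(-68.2)), (np.float64(0.0886), np.float64(-157.2)), (np.float64(0.097), np.float64(112.9)), (np.float64(0.0904), np.float64(23.1))]
tip [0.53206736 0.18344395 0.075     ]
coltop [0.50637244 0.23869169 0.095     ]
[[ 0.     0.962  0.273  0.073]
 [ 1.    -0.     0.001 -0.   ]
 [ 0.001  0.273 -0.962 -0.162]
 [ 0.     0.     0.     1.   ]] [322.56700043   0.         258.90270629]
```

Estimates: block at (0.530, -0.237) with the hole heading 65°, and pin tip near (0.533, 0.1815) with the push direction heading about 112.7°. Now moving over the block.

>>> {"method": "send_rows", "body": {
  "deltas": [
    [[44,-22,0,0,0,0,87],[44,-22,0,0,0,0,87],[44,-22,0,0,0,0,87],[44,-22,0,0,0,0,87],[44,-22,0,0,0,0,87],[44,-22,0,0,0,0,87],[44,-22,0,0,0,0,87],[44,-22,0,0,0,0,87],[44,-22,0,0,0,0,87],[44,-22,0,0,0,0,87]]
  ]
}}

```text
clock: 2.1
position: [0.5315, -0.2368, 0.2229]
ee_rot: [[0.958, 0.286, 0.001], [0.286, -0.958, -0.0], [0.0, 0.001, -1.0]]
contact_force: [-0.3, -0.3, 0.1]
grip_width: 0.0871
```

>>> {"method": "send_rows", "body": {
  "deltas": [
    [[0,0,10,0,0,-8,87],[0,0,10,0,0,-8,87],[0,0,10,0,0,-8,87],[0,0,10,0,0,-8,87],[0,0,10,0,0,-8,87],[0,0,10,0,0,-8,87],[0,0,0,0,0,0,87],[0,0,0,0,0,0,87]]
  ]
}}

```text
clock: 2.9
position: [0.5302, -0.2384, 0.1627]
ee_rot: [[0.432, 0.902, -0.0], [0.902, -0.432, 0.0], [-0.0, -0.0, -1.0]]
contact_force: [-0.1, 0.3, 0.6]
grip_width: 0.087
```

Run:
```python
from h import *
s=arm.read_state();print(s['position'],np.round(s['ee_rot'],3).tolist(),np.round(s['joints'],1),s['clock'],s['contact_force'])
f=arm.grab_frame('wrist');save(f,'w1')
for q,z in(('block',.046),('hole_mouth',.023)):
    for r in arm.spot_in(q,f)[:2]:print(q,r['pixel'],r['conf'],at(f,r['pixel'],z,s))
np.savez('w1.npz',K=f['K'],T=wfc(f,s))
```

```text
[ 0.53016969 -0.23841649  0.16274789] [[0.432, 0.902, -0.0], [0.902, -0.432, 0.0], [-0.0, -0.0, -1.0]] [-27.6   2.1  79.8  -0.   98.1  -2. ] 2.9 [-0.10404366  0.34962188  0.57102025]
block [174.1, 255.6] 0.75 [ 0.52950869 -0.22942824  0.046     ]
hole_mouth [176.1, 255.9] 0.59 [ 0.52629819 -0.23613403  0.023     ]
```

View pics/w1.png

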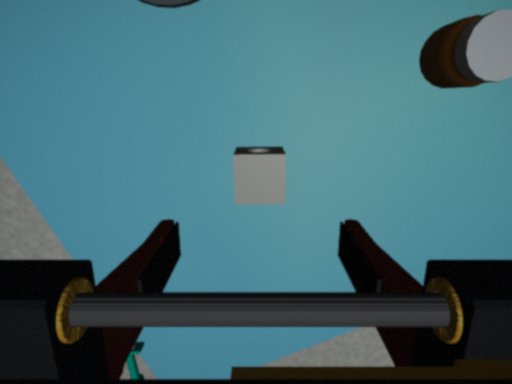

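Wrist view: block top spans columns 234–286 and rows 154–204, already aligned. The hole faces up in the image (tool +x), and the jar is well clear at the upper right.

Run:
```python
from h import *
d=np.load('w1.npz');T=d['T'];K=d['K']
s=arm.read_state();R=np.array(s['ee_rot'])
f=dict(world_from_camera=T,K=K)
for c in [(154,234),(154,285),(204,286),(204,234),(179,259.7)]:
    p=at(f,c,.046);print(p.round(4),((p-s['position'])@R*1000).round(1))
```

```text
[ 0.5203 -0.2051  0.046 ] [ 25.9 -23.8 117.5]
[ 0.5605 -0.2243  0.046 ] [ 25.8  20.7 117.6]
[ 0.5423 -0.2666  0.046 ] [-20.2  22.6 117.6]
[ 0.4996 -0.2461  0.046 ] [-20.1 -24.8 117.5]
[ 0.5309 -0.235   0.046 ] [  3.3  -1.4 117.6]
```

>>> {"method": "send_rows", "body": {
  "deltas": [
    [[3,-1.4,28,0,0,0,80],[0,0,28,0,0,0,80],[0,0,28,0,0,0,80],[0,0,28,0,0,0,80],[0,0,22,0,0,0,80],[0,0,12,0,0,0,80],[0,0,9,0,0,0,80],[0,0,0,0,0,0,80]]
  ]
}}

```text
clock: 3.85
position: [0.53, -0.235, 0.0071]
ee_rot: [[0.429, 0.903, -0.001], [0.903, -0.429, 0.0], [-0.0, -0.001, -1.0]]
contact_force: [-0.6, 0.2, 0.6]
grip_width: 0.08
```

>>> {"method": "send_rows", "body": {
  "deltas": [
    [[0,0,0,0,0,0,50],[0,0,0,0,0,0,50],[0,0,0,0,0,0,50],[0,0,0,0,0,0,42],[0,0,0,0,0,0,40],[0,0,0,0,0,0,40],[0,0,0,0,0,0,40],[0,0,0,0,0,0,40]]
  ],
  "force": 35
}}

```text
clock: 4.65
position: [0.5306, -0.2353, 0.0082]
ee_rot: [[0.429, 0.903, 0.001], [0.903, -0.429, -0.001], [-0.0, 0.001, -1.0]]
contact_force: [0.8, -0.4, 3.2]
grip_width: 0.0458
```

>>> {"method": "send_rows", "body": {
  "deltas": [
    [[0,0,-15,0,0,0,40],[0,0,-35,0,0,0,40],[0,0,-40,0,0,0,40],[0,0,-40,0,0,0,40],[0,0,-20,0,0,0,40],[20,-7,0,0,0,0,40],[35,-12.5,0,0,0,0,40],[40,-14,0,0,0,0,40],[40,-14,0,0,0,0,40],[40,-14,0,0,0,0,40]]
  ]
}}

```text
clock: 5.65
position: [0.5492, -0.0491, 0.158]
ee_rot: [[0.429, 0.903, -0.001], [0.903, -0.429, 0.0], [-0.0, -0.001, -1.0]]
contact_force: [0.4, 0.2, -0.9]
grip_width: 0.0458
```

>>> {"method": "send_rows", "body": {
  "deltas": [
    [[40,-14,0,0,0,0,40],[40,-14,0,0,0,0,40],[40,-14,0,0,0,0,40],[25,-9.5,0,0,0,0,40],[0,0,0,0,0,-8,40],[0,0,0,0,0,-8,40],[0,0,0,0,0,-8,40],[0,0,0,0,0,-8,40],[0,0,0,0,0,-8,40],[0,0,0,0,0,-8,40]]
  ]
}}

```text
clock: 6.65
position: [0.5649, 0.1024, 0.1579]
ee_rot: [[-0.39, 0.921, -0.001], [0.921, 0.39, -0.0], [0.0, -0.001, -1.0]]
contact_force: [0.3, -0.5, -0.0]
grip_width: 0.0458
```

>>> {"method": "send_rows", "body": {
  "deltas": [
    [[0,0,30,0,0,0,40],[0,0,35,0,0,0,40],[0,0,25,0,0,0,40],[0,0,8,0,0,0,40],[0,0,0,0,0,0,40],[0,0,0,0,0,0,40]]
  ]
}}

```text
clock: 7.25
position: [0.5661, 0.1025, 0.0614]
ee_rot: [[-0.384, 0.923, 0.002], [0.923, 0.384, 0.0], [-0.001, 0.002, -1.0]]
contact_force: [0.2, 0.2, -1.3]
grip_width: 0.0456
```

Run:
```python
from h import *
s=arm.read_state();print(s['position'],np.round(s['ee_rot'],3).tolist(),np.round(s['joints'],1),s['clock'],s['contact_force'],s['grip_width'])
F={n:arm.grab_frame(n) for n in('wrist','scene','top')}
for n,f in F.items():
    save(f,n+'2')
    for q,z in(('feeler_tip',.075),('block',.098),('hole_mouth',.075),('post',.095)):
        for r in arm.spot_in(q,f)[:1]:print(n,q,r['pixel'],round(r['conf'],2),at(f,r['pixel'],z,s).round(4))
R=lambda i,w:cv2.resize(i,w,interpolation=cv2.INTER_CUBIC)
a=F['wrist']['img'];b=F['scene']['img'][205:289,262:374];c=F['top']['img'][160:222,125:207]
m=np.vstack([R(a,(800,600))[:600],])
cv2.imwrite('pics/w2b.png',m[:,:,::-1])
cv2.imwrite('pics/st2.png',np.hstack([R(b,(400,300)),R(c,(400,300))])[:,:,::-1])
```

```text
[0.56613365 0.10250041 0.06142323] [[-0.384, 0.923, 0.002], [0.923, 0.384, 0.0], [-0.001, 0.002, -1.0]] [  6.9   3.   89.3   0.   87.7 -15.7] 7.25 [ 0.20786996  0.23774734 -1.29751936] 0.045578398426092244
wrist feeler_tip [34.6, 264.7] 0.59 [0.5286 0.1956 0.075 ]
wrist block [241.8, 260.5] 0.86 [0.5594 0.1169 0.098 ]
wrist hole_mouth [242.2, 257.3] 0.63 [0.5623 0.1062 0.075 ]
wrist post [26.4, 262.9] 0.91 [0.5279 0.1945 0.095 ]
scene feeler_tip [239.0, 300.6] 0.39 [0.5256 0.2086 0.075 ]
scene block [214.9, 268.2] 0.7 [0.5612 0.1252 0.098 ]
scene hole_mouth [220.0, 268.9] 0.6 [0.5561 0.1198 0.075 ]
scene post [264.9, 315.1] 0.93 [0.552  0.3012 0.095 ]
top block [183.4, 258.9] 0.24 [ 0.5379 -0.0199  0.098 ]
```

View pics/w2b.png

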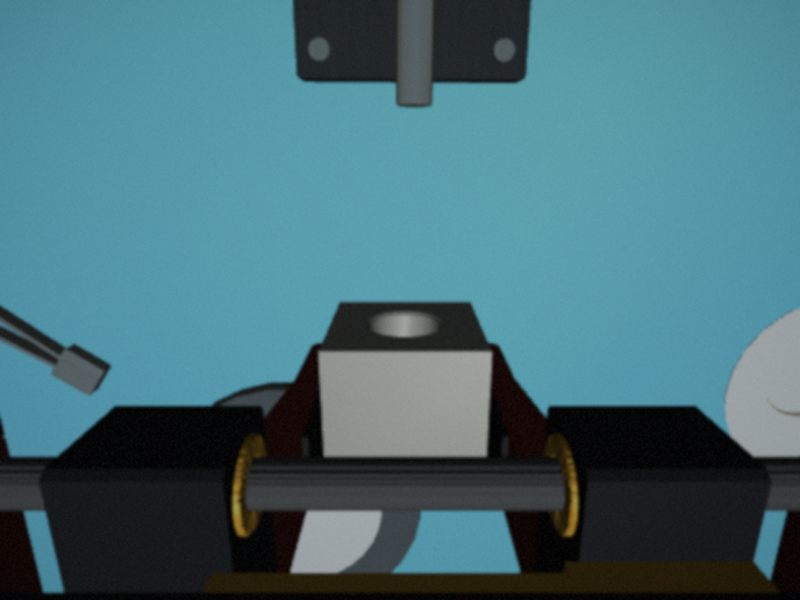

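View pics/st2.png

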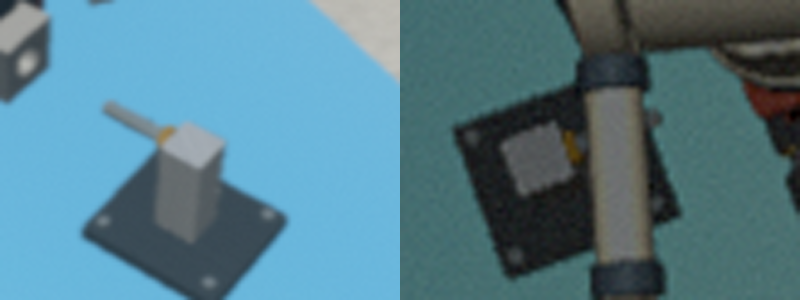

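Wrist view (scaled 1.56x): pin tip at about (col 415, row 100), pin parallel to the image vertical, hole mouth at (404, 324). The pin sits slightly to tool +y.

Run:
```python
from h import *
s=arm.read_state();R=np.array(s['ee_rot']);f=arm.grab_frame('wrist')
tl=lambda c,r,z:((at(f,(r/1.5625,c/1.5625),z,s)-s['position'])@R*1000).round(1)
for n,c,r,z in[('tipend',415,103,.075),('pin L',397,98,.075),('pin R',433,98,.075),('pin far L',397.5,5,.075),('pin far R',432.5,5,.075),('mouth',404,324,.075),('mouth top edge',404,303,.098),('footL',297,75,.012),('footR',528,75,.012),('b topnear',319,350,.098),('b topnear',493,350,.098)]:print(n,tl(c,r,z))
# scene triangulation of tip with wrist
g=arm.grab_frame('scene')
def tri(a,b):
    (o,d),(p,e)=a,b;t=np.linalg.lstsq(np.c_[d,-e],p-o,rcond=None)[0];x,y=o+d*t[0],p+e*t[1];return x.round(4),y.round(4)
print('tip',tri(ray(f,(101/1.5625,415/1.5625),s),ray(g,(205+108/3.571,262+109/3.571))))
print('mouth',tri(ray(f,(324/1.5625,404/1.5625),s),ray(g,(205+64/3.571,262+28/3.571))))
```

```text
tipend [ 87.8   1.6 -15.4]
pin L [ 89.1  -3.4 -15.4]
pin R [ 89.1   6.4 -15.4]
pin far L [111.7  -3.1 -15.4]
pin far R [111.7   6.  -15.4]
mouth [ 24.   -1.5 -15.4]
mouth top edge [ 37.7  -1.4 -38.4]
footL [103.4 -42.8  47.6]
footR [103.4  46.2  47.6]
b topnear [ 24.7 -23.8 -38.4]
b topnear [ 24.8  22.  -38.4]
tip (array([0.5328, 0.185 , 0.0698]), array([0.532 , 0.1855, 0.0699]))
mouth (array([0.5558, 0.1216, 0.0677]), array([0.555 , 0.1225, 0.0673]))
```

>>> {"method": "send_rows", "body": {
  "deltas": [
    [[10,3,0,0,0,0,40],[20,0,0,0,0,0,40],[15,0,0,0,0,0,40],[5,0,0,0,0,0,40],[5,0,0,0,0,0,40],[5,0,0,0,0,0,40],[5,0,0,0,0,0,40],[5,0,0,0,0,0,40],[0,0,0,0,0,0,40],[0,0,0,0,0,0,40]]
  ]
}}

```text
clock: 9.1
position: [0.5413, 0.1681, 0.0596]
ee_rot: [[-0.384, 0.923, 0.0], [0.923, 0.384, -0.0], [-0.0, -0.0, -1.0]]
contact_force: [0.2, 0.6, -1.9]
grip_width: 0.0454
```

Run:
```python
from h import *
s=arm.read_state();R=np.array(s['ee_rot']);print((R.T@s['contact_force']).round(2),s['position'])
f=arm.grab_frame('wrist');g=arm.grab_frame('scene')
c=lambda i,r,k,w:cv2.resize(i[r:r+w*3//4,k:k+w],(400,300),interpolation=cv2.INTER_CUBIC)
cv2.imwrite('pics/in1.png',np.hstack([c(f['img'],100,160,200),c(g['img'],205,262,112)])[:,:,::-1])
```

```text
[0.44 0.38 1.85] [0.54130883 0.16810428 0.05961332]
```

View pics/in1.png

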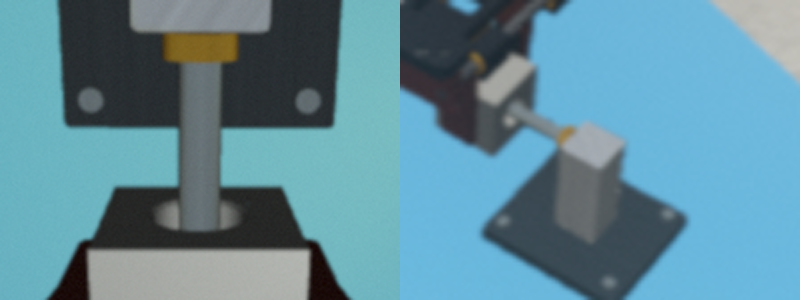

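The pin is centred in the mouth (crop cols 180–220, hole 155–242). Advancing.

>>> {"method": "send_rows", "body": {
  "deltas": [
    [[4,0,0,0,0,0,40],[4,0,0,0,0,0,40],[4,0,0,0,0,0,40],[4,0,0,0,0,0,40],[0,0,0,0,0,0,40],[0,0,0,0,0,0,40]]
  ]
}}

```text
clock: 9.8
position: [0.5351, 0.1831, 0.0597]
ee_rot: [[-0.385, 0.923, 0.0], [0.923, 0.385, -0.0], [-0.0, 0.0, -1.0]]
contact_force: [0.8, 0.2, -1.3]
grip_width: 0.0458
```

>>> {"method": "send_rows", "body": {
  "deltas": [
    [[1,0,0,0,0,0,40],[1,0,0,0,0,0,40],[1,0,0,0,0,0,40],[0,0,0,0,0,0,40],[0,0,0,0,0,0,40]]
  ]
}}

```text
clock: 10.3
position: [0.534, 0.1857, 0.0597]
ee_rot: [[-0.384, 0.923, 0.0], [0.923, 0.384, -0.0], [-0.0, 0.0, -1.0]]
contact_force: [-0.3, -0.3, -1.9]
grip_width: 0.046
```

>>> {"method": "send_rows", "body": {
  "deltas": [
    [[1,0,0,0,0,0,40],[1,0,0,0,0,0,40],[1,0,0,0,0,0,40],[0,0,0,0,0,0,40],[0,0,0,0,0,0,40]]
  ]
}}

```text
clock: 10.8
position: [0.5328, 0.1885, 0.0596]
ee_rot: [[-0.384, 0.923, 0.0], [0.923, 0.384, -0.0], [-0.0, -0.0, -1.0]]
contact_force: [0.4, -1.0, -0.9]
grip_width: 0.0459
```

>>> {"method": "send_rows", "body": {
  "deltas": [
    [[1,0,0,0,0,0,40],[1,0,0,0,0,0,40],[1,0,0,0,0,0,40],[0,0,0,0,0,0,40],[0,0,0,0,0,0,40]]
  ]
}}

```text
clock: 11.3
position: [0.5317, 0.1912, 0.0596]
ee_rot: [[-0.384, 0.923, 0.0], [0.923, 0.384, -0.0], [-0.0, -0.0, -1.0]]
contact_force: [0.8, -1.0, -1.7]
grip_width: 0.0457
```

>>> {"method": "send_rows", "body": {
  "deltas": [
    [[1,0,0,0,0,0,40],[1,0,0,0,0,0,40],[0,0,0,0,0,0,40],[0,0,0,0,0,0,40]]
  ]
}}

```text
clock: 11.7
position: [0.531, 0.193, 0.0596]
ee_rot: [[-0.384, 0.923, 0.0], [0.923, 0.384, -0.0], [-0.0, 0.0, -1.0]]
contact_force: [1.9, -1.9, -2.2]
grip_width: 0.046
```

```bash
cat > avg.py <<'E'
from h import *
L=[]
for _ in range(8):
    f=arm.grab_frame('wrist');s=arm.read_state();L.append(np.array(s['ee_rot']).T@s['contact_force'])
print('tool F',np.mean(L,0).round(2),np.std(L,0).round(2),s['position'].__repr__(),s['clock'],s['grip_width'])
E
python3 avg.py
```

```text
tool F [-2.67  0.16  1.81] [0.63 0.3  0.58] array([0.53091459, 0.1930908 , 0.05964388]) 12.1 0.04549421863098046
```

>>> {"method": "send_rows", "body": {
  "deltas": [
    [[0.8,0,0,0,0,0,40],[0,0,0,0,0,0,40],[0,0,0,0,0,0,40],[0,0,0,0,0,0,40]]
  ]
}}

```text
clock: 12.5
position: [0.5306, 0.1938, 0.0596]
ee_rot: [[-0.384, 0.923, 0.0], [0.923, 0.384, -0.0], [-0.0, 0.0, -1.0]]
contact_force: [1.6, -1.8, -1.2]
grip_width: 0.0463
```

```bash
python3 avg.py
python3 - <<'E'
from h import *
f=arm.grab_frame('wrist')
cv2.imwrite('pics/in2.png',cv2.resize(f['img'][60:260,140:380],(800,600)[::1],interpolation=cv2.INTER_CUBIC)[:,:,::-1])
E
```

```text
tool F [-2.71  0.3   1.43] [0.4  0.47 0.79] array([0.53061927, 0.19385604, 0.05965079]) 12.9 0.04584157615237652
```

View pics/in2.png

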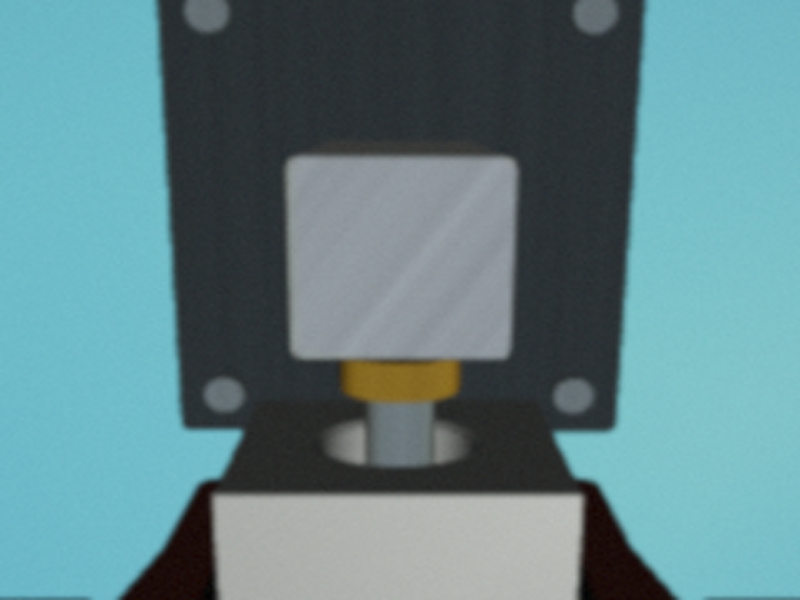

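Pin springs at about 2.7 N (≈6.8 mm), and the commanded travel of about 6.3 mm past the expected contact agrees. The picture shows the collar close to the mouth and the pin centred. Drawing off.

>>> {"method": "send_rows", "body": {
  "deltas": [
    [[-4,0,0,0,0,0,40],[-8,0,0,0,0,0,40],[-10,0,0,0,0,0,40],[-12,0,0,0,0,0,40],[-14,0,0,0,0,0,40],[-16,0,0,0,0,0,40],[-16,0,0,0,0,0,40],[-10,0,0,0,0,0,40],[0,0,0,0,0,0,40]]
  ]
}}

```text
clock: 13.85
position: [0.5657, 0.1091, 0.0595]
ee_rot: [[-0.382, 0.924, -0.0], [0.924, 0.382, -0.0], [-0.0, -0.0, -1.0]]
contact_force: [-0.6, 0.8, -1.6]
grip_width: 0.0454
```

>>> {"method": "send_rows", "body": {
  "deltas": [
    [[-15,0,-20,0,0,0,40],[-20,0,-30,0,0,0,40],[-20,0,-35,0,0,0,40],[-20,0,-35,0,0,0,40],[-15,0,-30,0,0,0,40],[-10,0,-25,0,0,0,40],[0,0,0,0,0,0,40]]
  ]
}}

```text
clock: 14.55
position: [0.6052, 0.0178, 0.2392]
ee_rot: [[-0.383, 0.924, 0.007], [0.924, 0.383, -0.0], [-0.003, 0.007, -1.0]]
contact_force: [0.7, -0.1, -1.7]
grip_width: 0.0458
```

>>> {"method": "send_rows", "body": {
  "deltas": [
    [[0,0,0,0,5,0,40],[0,0,0,0,5,0,40],[0,0,0,0,5,0,40],[0,0,0,0,5,0,40],[0,0,0,0,0,0,40]]
  ]
}}

```text
clock: 15.05
position: [0.6033, 0.0175, 0.2307]
ee_rot: [[-0.357, 0.924, -0.137], [0.868, 0.382, 0.318], [0.346, -0.005, -0.938]]
contact_force: [0.8, 0.0, -1.5]
grip_width: 0.0457
```

Run:
```python
from h import *
s=arm.read_state();print(s['position'],np.round(s['ee_rot'],3).tolist(),np.round(s['joints'],1),s['clock'],s['contact_force'],s['grip_width'])
R0=np.array(s['ee_rot']);q=np.radians(s['joints'])
from scipy.spatial.transform import Rotation as Ro
for s4 in(1,-1):
    print(s4,(Ro.from_euler('ZYZY',[q[0],q[1]+q[2],s4*q[3],q[4]]).as_matrix()[:,2]).round(3))
# stage centre from original top
im=cv2.imread('pics/top.png');f=arm.grab_frame('top')
g=im[150:215,220:290].astype(int);m=((g.max(2)-g.min(2)<25)&(g.min(2)>130)).astype('uint8')
n,l,st,ce=cv2.connectedComponentsWithStats(m);i=1+st[1:,4].argmax();c=ce[i]+[220,150]
print(st[i],c,at(f,c[::-1],.010))
```

```text
[0.60334418 0.01749921 0.23071703] [[-0.357, 0.924, -0.137], [0.868, 0.382, 0.318], [0.346, -0.005, -0.938]] [-11.1  14.2  61.9  18.3 114.5 -27.5] 15.05 [ 0.81476671  0.01045581 -1.53477034] 0.04565725666133626Traceback (most recent call last):
  File "<stdin>", line 6, in <module>
  File "scipy/spatial/transform/_rotation.pyx", line 1413, in scipy.spatial.transform._rotation.Rotation.from_euler
ValueError: Expected axis specification to be a non-empty string of upto 3 characters, got ZYZY
```

>>> {"method": "send_rows", "body": {
  "deltas": [
    [[0,0,0,0,8,0,40],[0,0,0,0,8,0,40],[0,0,0,0,8,0,40],[0,0,0,0,8,0,40],[0,0,0,0,0,0,40]]
  ]
}}

```text
clock: 15.55
position: [0.6033, 0.0178, 0.228]
ee_rot: [[-0.225, 0.924, -0.308], [0.567, 0.382, 0.73], [0.792, -0.01, -0.61]]
contact_force: [1.2, -1.2, -3.9]
grip_width: 0.0461
```

>>> {"method": "send_rows", "body": {
  "deltas": [
    [[0,0,0,0,8,0,40],[0,0,0,0,8,0,40],[0,0,0,0,8,0,40],[0,0,0,0,8,0,40],[0,0,0,0,6,0,40],[0,0,0,0,0,0,40],[0,0,0,0,0,0,40]]
  ]
}}

```text
clock: 16.25
position: [0.6036, 0.0202, 0.2348]
ee_rot: [[-0.002, 0.923, -0.386], [0.005, 0.386, 0.923], [1.0, -0.0, -0.005]]
contact_force: [0.4, 0.5, -0.6]
grip_width: 0.0462
```

Run:
```python
from h import *
s=arm.read_state();print(s['position'],np.round(s['ee_rot'],3).tolist(),np.round(s['joints'],1),s['clock'],s['contact_force'],s['grip_width'])
im=cv2.imread('pics/top.png');f=arm.grab_frame('top')
g=im[150:215,220:290].astype(int);m=((g.max(2)-g.min(2)<25)&(g.min(2)>130)).astype('uint8')
n,l,st,ce=cv2.connectedComponentsWithStats(m);i=1+st[1:,4].argmax();c=ce[i]+[220,150]
print(st[i],c,at(f,c[::-1],.010))
```

```text
[0.60362847 0.02023236 0.23483654] [[-0.002, 0.923, -0.386], [0.005, 0.386, 0.923], [1.0, -0.0, -0.005]] [-24.7  44.6  54.7  79.6 136.5 -13.9] 16.25 [ 0.36370134  0.49511407 -0.58120313] 0.046196849718948Traceback (most recent call last):
  File "<stdin>", line 5, in <module>
ValueError: attempt to get argmax of an empty sequence
```

Run:
```python
from h import *
f=arm.grab_frame('top')
im=cv2.imread('pics/top.png')[150:215,220:290]
_,m=cv2.threshold(im[:,:,2],0,255,cv2.THRESH_OTSU)   # red: stage disc bright
n,l,st,ce=cv2.connectedComponentsWithStats(m)
for i in range(1,n):
    c=ce[i]+[220,150];print(st[i],c,at(f,c[::-1],.010).round(4))
im=cv2.imread('pics/scene.png')[185:235,215:280];g=arm.grab_frame('scene')
_,m=cv2.threshold(im[:,:,2],0,255,cv2.THRESH_OTSU)
n,l,st,ce=cv2.connectedComponentsWithStats(m)
for i in range(1,n):
    c=ce[i]+[215,185];print('sc',st[i],c,at(g,c[::-1],.010).round(4))
```

```text
[ 18  17  33  33 856] [253.64602804 182.55140187] [ 0.5504 -0.0094  0.01  ]
sc [ 14  13  35  23 623] [246.05136437 209.035313  ] [ 0.5521 -0.0057  0.01  ]
```

>>> {"method": "send_rows", "body": {
  "deltas": [
    [[-6,-6,1,0,0,0,40],[-9,-9,1.5,0,0,0,40],[-10,-10,1.6,0,0,0,40],[-10,-10,1.6,0,0,0,40],[-10,-10,1.6,0,0,0,40],[-9,-9,1.5,0,0,0,40],[-6,-5.2,0.8,0,0,0,40],[0,0,0,0,0,0,40],[0,0,0,0,0,0,40],[0,0,0,0,0,0,40]]
  ]
}}

```text
clock: 17.4
position: [0.5456, 0.0046, 0.1752]
ee_rot: [[-0.001, 0.923, -0.384], [0.001, 0.384, 0.923], [1.0, 0.001, -0.001]]
contact_force: [-0.5, 0.0, -0.9]
grip_width: 0.0456
```

Run:
```python
from h import *
s=arm.read_state();print(s['position'],np.round(s['ee_rot'],3).tolist(),np.round(s['joints'],1),s['clock'],s['contact_force'],s['grip_width'])
F={n:arm.grab_frame(n) for n in('top','scene')}
for n,f in F.items():
    for q,z in(('hole_mouth',.198),('block',.18),('jar',.05),('dish',.01),('tweezers',.004),('syringe',.009)):
        for r in arm.spot_in(q,f)[:1]:print(n,q,r['pixel'],round(r['conf'],2),at(f,r['pixel'],z,s).round(4))
R=lambda i:cv2.resize(i,(400,300),interpolation=cv2.INTER_CUBIC)
a=[R(F['top']['img']),R(F['top']['img'][130:235,190:330]),R(F['scene']['img']),R(F['scene']['img'][110:230,180:340])]
cv2.imwrite('pics/fin.png',np.vstack([np.hstack(a[:2]),np.hstack(a[2:])])[:,:,::-1])
```

```text
[0.54563013 0.00460689 0.17520938] [[-0.001, 0.923, -0.384], [0.001, 0.384, 0.923], [1.0, 0.001, -0.001]] [-27.7  41.4  66.1  70.  137.1 -26.5] 17.4 [-0.53866749  0.00984381 -0.9154939 ] 0.04560429881216638
top hole_mouth [173.0, 255.7] 0.72 [ 0.549  -0.0081  0.198 ]
top block [171.8, 256.6] 0.62 [ 0.5544 -0.0107  0.18  ]
top jar [114.3, 333.6] 0.94 [ 0.7332 -0.2148  0.05  ]
top dish [105.7, 197.2] 0.81 [0.7558 0.1493 0.01  ]
top tweezers [223.3, 238.4] 0.62 [0.4401 0.0284 0.004 ]
top syringe [281.2, 378.2] 0.5 [ 0.2959 -0.3481  0.009 ]
scene hole_mouth [156.1, 247.8] 0.98 [0.5561 0.0213 0.198 ]
scene jar [182.0, 149.6] 0.78 [ 0.7463 -0.191   0.05  ]
scene dish [279.1, 197.7] 0.61 [0.7561 0.1475 0.01  ]
scene tweezers [197.5, 309.3] 0.69 [0.3775 0.0326 0.004 ]
```

View pics/fin.png

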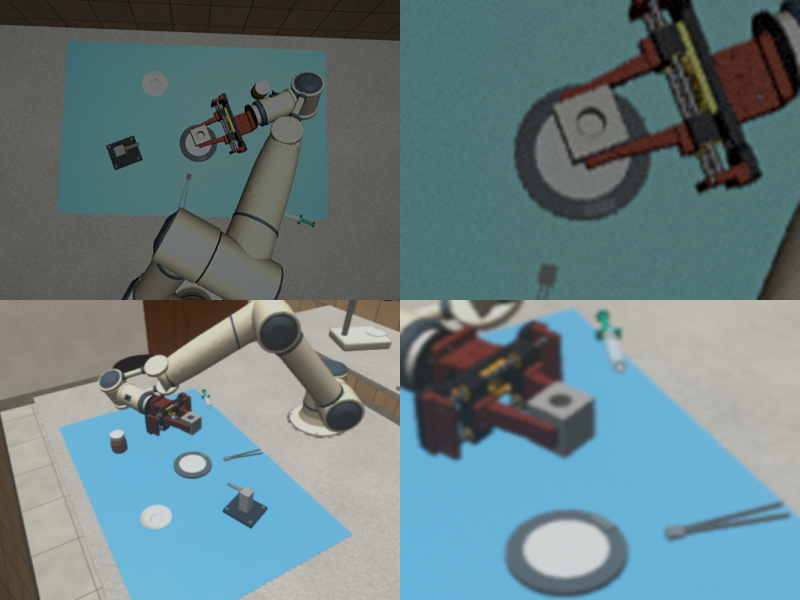

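The block is held hole up over the stage (mouth at about (0.549, -0.008) against the stage centre at (0.551, -0.0075)), and the bystanders are where they were. Handing in.

```bash
python3 -c "
from rig import arm
print(arm.read_state()['qd']);print(arm.finish_job())"
```

```text
[ 0.06287465  0.06381468  0.05438287  0.03515827 -0.01326849  0.00191465]
the job is handed in; nothing more can be done
None
```

I carried out the whole task and handed it in at about 17.5 s on the robot's clock. The hand-in gave no verdict, so what follows rests on my own checks.

- **Pick-up:** I gripped the block from above at 35 N, with the fingers on the two faces beside the hole.
- **Feeler pin:** I slid the hole over the pin, which the wrist camera showed centred in the mouth. I pushed until the averaged force was about 2.7 N, which the spring rate puts at 6.8 mm, or about half travel. The commanded travel past the expected contact was about 6.3 mm, which agrees. That depth comes from the force and the travel; I had no direct reading of the pin.
- **Final pose:** I drew the block off, turned it 90° and held it over the stage. It is level to about 0.1° by the arm's reading. Its centre is about 0.18 m above the table, so the block's underside clears the stage by about 14 cm.
- **Centring:** The top camera puts the hole within about 2 mm of the stage centre, at roughly (0.551, -0.0075).
- **Bystanders:** In the last pictures the jar, dish, tweezers and syringe all look undisturbed.

One check disagreed. In the scene camera the network placed the hole about 3 cm off in y. Its pixel was about 6 px off the hole I see in the picture, so I put this down to the network and relied on the top camera and the arm's own position. The scene camera also didn't report the syringe in the last check, but it shows in the picture.

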